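# Lock the footed sample barrel into the shaker

## Robot

A 6-joint arm with a two-finger parallel gripper is mounted at the origin on the work surface. World frame = base frame: x ahead of the robot, y to its left, z up, the work surface at z = 0. Lengths are in m, angles in rad, forces in N, time in s.
With the tool pointing down it reaches from about 0.3 to 0.775 m from the base axis. Payload 14.6 kg.
Tool frame: the origin (TCP) lies on the centre line of the jaws, within the pads' length; the fingertips stand 19 mm ahead of it and the grasp point (between the pads) is the TCP; y points along the fingers, x is the direction in which the jaws open and shut, and the axes are right-handed (so a half turn about y gives the same grasp; the last joint's range is limited). The gripper opens to 94 mm and grips with 3 to 60 N. Pads are 16 mm wide; open, the fingers measure 119 mm over their backs; the gripper's body (75 mm by 177 mm) begins 78 mm behind the grasp point.
Start: joints at [1.055, 0.3, 1.521, -0, 1.321, -0.067], TCP at [0.239, 0.496, 0.224] pointing down, gripper open.
Joint ranges: [-3.03, 3.03], [-0.79, 2.21], [0.23, 2.52], [-1.04, 4.18], [0, 3.07], [-2.55, 2.55]. Speed limits (rad/s): [2.22, 2.22, 2.57, 3.14, 3.14, 3.14].

## Interface

Orientations are given as [roll, pitch, yaw] about the fixed x, y, z axes, in that order (R = Rz(yaw) Ry(pitch) Rx(roll)).
In Python, from station import get_obs, cams, workorder gives the robot as it stands.
- The arm moves only by the shell command python3 -m handwheel 'ROWS' [FORCE]. ROWS is JSON, a list of rows, each an object of numbers: "fingers": the opening, from -1 (shut) to 1 (fully open); "x", "y", "z": the shift along the tool's x, y, z in m; "spin": the turn about the tool's y in degrees. In form: [{"fingers": .., "x": .., "y": .., "z": .., "spin": ..}, ...]. A call has exactly 10 rows; each row is the pose to reach, as a shift and turn from the pose commanded when the call began, along the tool's axes at that moment; what a row does not reach only later rows make up. A row lasts 1/10 s, in which the tool goes at most 50 mm and 8.59 degrees, less where a joint would pass 70% of its speed; a pose out of reach is approached as far as the arm can. A call with a gripper value outside its range is refused whole. The fingers move at their own pace and stop on an object; FORCE is the grip in N (left out, the last holds). Time passes only in rows, so rows that repeat a pose let the fingers close, or fill a call up. It gives the time, the measured TCP pose, the force and the opening at its end, in the units of the state.
- get_obs(): the state, without advancing time (a new reading comes with each control period).
- cams.camera(name): name is "scene" or "top" or "wrist"; returns (picture, depth): 384x512x3 uint8, red, green, blue; 384x512 float32, m along the optical axis (not along the pixel's ray), 0 where there is no reading.
- cams.get_calibration(name): a dict with "fx", "fy", "cx", "cy" (pixels), "view" (4x4, takes a point from world to camera coordinates). Camera axes: x right, y down, z forward; pixel columns grow to the right and rows downward; lengths in m; the calibration is good to about 2 mm. A picture is of the moment at which its call begins: read the wrist's pose just before it. get_calibration takes no time and is no camera call; for the wrist camera it gives the pose at the moment of the call.
- workorder.hand_in(): hands the job in, once; it reports no verdict.
The state is a dict: "time_s": time; "qpos": joint angles; "joint_vel": joint speeds; "tau": joint torques, N m; "ee_pos": TCP position; "eef_rot": TCP orientation; "force": force on the tool from outside, world axes, zero at the start; "moment": the same for the moment, N m; "grip_width": finger opening in m.
Only numpy, scipy, OpenCV 4.12 (cv2) and the standard library are available. Lean on these libraries where they do the work, as an engineer would, in place of code of your own. Each camera call takes 0.05 s, during which the arm holds its last target. There are 200 camera calls.

## Task

Load the shaker: take the sample barrel that has the wide round flange at its foot and slide it upright, from the open front, into the slotted hold-down plate on top of the shaker, so that it stands on the shaker's deck with its whole flange underneath the plate and the barrel sticking up through the slot. Leave the other two barrels standing where they are.

Things in the scene. Friction and masses are not known exactly. Their poses are not given: they have to be found in the camera images.
- foot_barrel: The barrel to load: loose upright white plastic cylinder, 28 mm across, 125 mm tall (top 18 mm a grey cap, same width), with a round flange 64 mm across and 8 mm thick at its very foot. 85 to 170 g. Origin: centre of its underside, z up; round, so yaw means nothing. Grip the shaft 50 to 105 mm above the underside; fingers that stay above 40 mm clear the shaker's plate.
- seat (a point): Barrel's place, on top of the fixed shaker's black deck (88 mm above bench). x runs into the slot, y left, z up. Deck spans x -160 to +70 mm, y +-115. Aluminium plate over it: x -50 (open front) to +60, y +-58, underside 26 and top 32 mm above deck. Slot 44 mm wide, centred, ends at x +21. Under the plate: side walls at y +-50, rear wall x +52. Lower the flange in front, centre x -90 to -125.
- collar_barrel: Another barrel, to be left alone: the same white cylinder, 28 mm by 125 mm with grey cap, but its 64 mm flange, 8 mm thick, sits halfway up (55 to 63 mm above the underside). Loose, upright. Origin at the centre of its underside, z up.
- plain_barrel: Another barrel, to be left alone: the same white cylinder, 28 mm by 125 mm with grey cap, with no flange at all. Loose, upright. Origin at the centre of its underside, z up.
Not all that is in view belongs to the job. What is shaped like the foot_barrel but blue or turquoise is not meant.

How it is judged:
At the end, for the whole second after the job is handed in: The footed barrel stands still, released and upright (7 degrees) on the shaker's deck (8 mm), in the slot (15 mm of its centre line), its whole flange under the plate (at most 18 mm short of the seat); the other two barrels stand upright within 30 mm of their starts (x of foot_barrel in the frame of seat between -0.018 and 0.015 m and y of foot_barrel in the frame of seat between -0.015 and 0.015 m and z of foot_barrel in the frame of seat between -0.006 and 0.008 m and angle between foot_barrel's own z axis and vertical below 0.12 rad and linear speed of foot_barrel below 0.02 m/s and distance of each of collar_barrel, plain_barrel from where it was at the start of the episode below 0.03 m and angle between each of collar_barrel, plain_barrel's own z axis and vertical below 0.2 rad); the robot touches nothing.
It fails at once if the collared barrel is knocked over or carried off (angle between collar_barrel's own z axis and vertical above 0.7 rad or distance of collar_barrel from where it was at the start of the episode above 0.06 m).
It fails at once if the plain barrel is knocked over or carried off (angle between plain_barrel's own z axis and vertical above 0.7 rad or distance of plain_barrel from where it was at the start of the episode above 0.06 m).
It also fails if it takes over 38 s, if anything falls off the work surface, if the arm or the gripper's body presses on something with over 40 N, if the wrist force passes 120 N, or if a joint passes its speed limit or range.

## Working session

There is one attempt and no reset: what is moved stays moved. The work goes in short steps, Python scripts to look and compute and a shell command to move; the robot and the scene stay as the last step left them, time stands still between calls to the robot, and variables do not carry over. Pictures are saved under pics/ and viewed, about 8 in all and at most 12, crops included, and the job is handed in when it is done.

```bash
mkdir -p pics; ls; cat > h.py <<'E'
import numpy as np, cv2
from station import get_obs, cams, workorder
def snap(n,tag):
    p,d=cams.camera(n); c=cams.get_calibration(n)
    cv2.imwrite(f'pics/{tag}.png',p[:,:,::-1]); np.savez(f'pics/{tag}.npz',p=p,d=d,view=c['view'],k=[c['fx'],c['fy'],c['cx'],c['cy']])
def cloud(tag):
    z=np.load(f'pics/{tag}.npz'); d=z['d'].astype(float); fx,fy,cx,cy=z['k']
    v,u=np.mgrid[:384,:512]; P=np.stack([(u-cx)/fx*d,(v-cy)/fy*d,d,np.ones_like(d)],-1)
    W=(P@np.linalg.inv(z['view']).T)[...,:3]; W[d==0]=np.nan
    return W
E
python3 - <<'E'
from h import *
print(get_obs())
snap('scene','s0'); snap('top','t0')
a=cv2.imread('pics/s0.png');b=cv2.imread('pics/t0.png')
W=cloud('t0')
print(W[::48,::64].round(3).tolist())
E
```

```text
pics
{'time_s': 0.0, 'qpos': array([ 1.05538581e+00,  3.00473734e-01,  1.52158304e+00, -1.34802308e-05,
        1.32067867e+00, -6.66114339e-02]), 'joint_vel': array([-2.23882347e-03, -4.99187065e-04, -1.30592108e-03,  5.80334155e-04,
       -9.37770219e-05, -4.93021886e-04]), 'tau': array([ 2.56388317e-03, -5.31794107e+01, -3.52744710e+01,  7.09523493e-02,
        2.43755017e-02, -1.36472077e-04]), 'ee_pos': array([0.23853041, 0.49532089, 0.22388404]), 'eef_rot': array([-1.57073329e+00,  1.14113180e-03,  1.12200062e+00]), 'force': array([0.70367588, 0.70564158, 0.19294173]), 'moment': array([-0.0445088 , -0.05984201, -0.03909117]), 'grip_width': 0.09434832665006862}
[[[1.459, 1.161, -0.747], [1.464, 0.859, -0.745], [1.472, 0.561, -0.745], [1.484, 0.264, -0.754], [1.485, -0.036, -0.744], [1.493, -0.335, -0.746], [1.506, -0.636, -0.756], [1.508, -0.931, -0.749]], [[0.891, 0.572, 0.002], [0.859, 0.369, 0.08], [0.898, 0.257, 0.002], [0.903, 0.101, -0.0], [0.907, -0.056, -0.002], [0.911, -0.213, -0.002], [0.852, -0.324, 0.129], [0.856, -0.457, 0.127]], [[0.771, 0.563, 0.002], [0.775, 0.4
[... 391 characters left out ...]
42, 0.208, 0.089], [0.549, 0.089, -0.003], [0.553, -0.065, 0.0], [0.557, -0.218, -0.002], [0.56, -0.37, 0.0], [0.564, -0.521, 0.004]], [[0.423, 0.542, -0.002], [0.427, 0.389, -0.001], [0.431, 0.238, -0.005], [0.435, 0.084, -0.0], [0.439, -0.068, -0.001], [0.443, -0.22, -0.001], [0.447, -0.371, -0.0], [0.454, -0.495, 0.05]], [[0.324, 0.494, 0.054], [0.315, 0.382, -0.0], [0.319, 0.231, 0.0], [0.323, 0.08, 0.001], [0.327, -0.071, -0.002], [0.33, -0.221, -0.002], [0.334, -0.372, -0.003], [0.338, -0.521, -0.0]], [[0.201, 0.524, 0.001], [0.204, 0.376, -0.001], [0.209, 0.225, 0.0], [0.213, 0.076, 0.0], [0.217, -0.073, -0.0], [0.221, -0.222, 0.001], [0.223, -0.373, -0.003], [0.227, -0.522, -0.003]]]
```

View pics/t0.png

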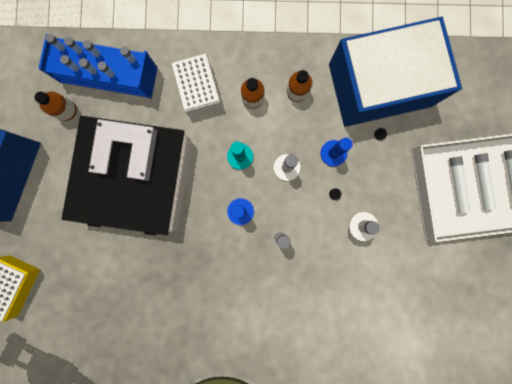

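View pics/s0.png

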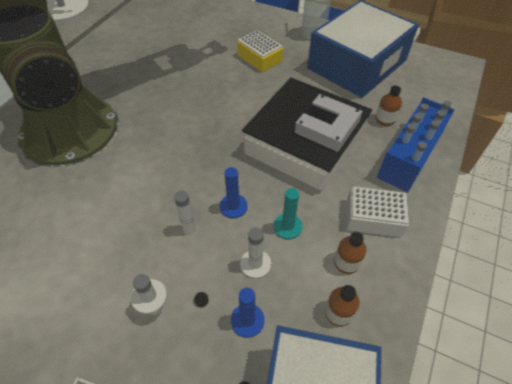

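The top view shows the foot barrel near (287,167), the collared one near (365,228) and the plain one near (283,242). The shaker plate is near (123,150), with its slot opening towards the bottom of the picture. Next I'll measure these.

```bash
python3 - <<'E'
from h import *
W=cloud('t0'); p=np.load('pics/t0.npz')['p'].astype(int)
def reg(c,r,w): 
    m=np.zeros((384,512),bool); m[r-w:r+w,c-w:c+w]=1; return m
for n,c,r in [('foot',288,165),('collar',366,228),('plain',283,242),('blueL',240,211),('teal',240,155),('blueR',336,152)]:
    m=reg(c,r,20)
    for lo,hi in [(.003,.015),(.045,.07),(.118,.135)]:
        q=W[m&(W[...,2]>lo)&(W[...,2]<hi)]
        if len(q)>5: print(n,lo,len(q),((q.min(0)+q.max(0))/2).round(4),np.median(q[:,2]).round(4),np.ptp(q,0).round(3))
m=np.zeros((384,512),bool); m[110:190,80:165]=1
m&=(W[...,2]>.112)&(W[...,2]<.13)&(p.min(-1)>120)
q=W[m]; rect=cv2.minAreaRect(q[:,:2].astype(np.float32)); print('plate',len(q),rect,np.median(q[:,2]), cv2.boxPoints(rect))
m=np.zeros((384,512),bool); m[105:240,50:195]=1
m&=(W[...,2]>.078)&(W[...,2]<.13); q=W[m]; print('deck',cv2.minAreaRect(q[:,:2].astype(np.float32)), np.median(q[:,2]))
E
```

```text
foot 0.003 353 [ 0.6257 -0.1406  0.0072] 0.0071 [0.086 0.088 0.008]
foot 0.045 25 [ 0.6089 -0.1359  0.0584] 0.0566 [0.019 0.027 0.023]
foot 0.118 146 [ 0.6133 -0.137   0.1236] 0.124 [0.027 0.027 0.008]
collar 0.045 443 [ 0.4807 -0.3028  0.0622] 0.0621 [0.062 0.061 0.013]
collar 0.118 156 [ 0.4806 -0.3037  0.1227] 0.1238 [0.026 0.026 0.009]
plain 0.003 15 [ 0.4392 -0.1334  0.0076] 0.0035 [0.08  0.066 0.009]
plain 0.045 13 [ 0.4492 -0.1196  0.0579] 0.056 [0.022 0.019 0.023]
plain 0.118 151 [ 0.4459 -0.124   0.1232] 0.124 [0.026 0.027 0.009]
blueL 0.003 402 [ 0.5061 -0.0194  0.0072] 0.0074 [0.06  0.08  0.008]
blueL 0.118 144 [ 0.5061 -0.0292  0.1227] 0.1243 [0.026 0.027 0.009]
teal 0.003 350 [ 0.6431 -0.0177  0.0088] 0.0073 [0.091 0.085 0.012]
teal 0.045 26 [ 0.6313 -0.025   0.0575] 0.0566 [0.016 0.027 0.025]
teal 0.118 141 [ 0.6364 -0.0245  0.1236] 0.1239 [0.025 0.025 0.009]
blueR 0.003 360 [ 0.6547 -0.2497  0.0087] 0.0071 [0.081 0.066 0.011]
blueR 0.045 37 [ 0.6484 -0.2443  0.0578] 0.0567 [0.023 0.02  0.024]
blueR 0.118 145 [ 0.6502 -0.2476  0.1224] 0.1241 [0.026 0.026 0.008]
plate 2175 ((0.6286641955375671, 0.2164033055305481), (0.1168551817536354, 0.10987026244401932), 83.13520050048828) 0.11950642959366309 [[0.5671392  0.1649608 ]
 [0.6762218  0.15182835]
 [0.6901892  0.2678458 ]
 [0.5811066  0.28097826]]
deck ((0.590384840965271, 0.2571662664413452), (0.30318793654441833, 0.24426159262657166), 83.0340576171875) 0.08791649180012928
```

```bash
python3 -m handwheel '[{"fingers":1,"x":-0.03,"y":0,"z":-0.04,"spin":-3},{"fingers":1,"x":-0.06,"y":0,"z":-0.08,"spin":-8},{"fingers":1,"x":-0.09,"y":0,"z":-0.12,"spin":-13},{"fingers":1,"x":-0.12,"y":0,"z":-0.16,"spin":-18.8},{"fingers":1,"x":-0.15,"y":0,"z":-0.2,"spin":-18.8},{"fingers":1,"x":-0.18,"y":0,"z":-0.24,"spin":-18.8},{"fingers":1,"x":-0.21,"y":0,"z":-0.28,"spin":-18.8},{"fingers":1,"x":-0.24,"y":0,"z":-0.32,"spin":-18.8},{"fingers":1,"x":-0.26,"y":0,"z":-0.35,"spin":-18.8},{"fingers":1,"x":-0.26,"y":0,"z":-0.35,"spin":-18.8}]' 30
cat >> h.py <<'E'
def go(x,y,z,yaw=np.radians(83.13)):
    o=get_obs(); e=o['ee_pos']; r=o['eef_rot']; from scipy.spatial.transform import Rotation as R
    M=R.from_euler('xyz',r).as_matrix(); print('t',o['time_s'],'tcp',e.round(4),r.round(4),'F',o['force'].round(1),'w',round(o['grip_width'],4))
    print('shift xyz',(M.T@(np.array([x,y,z])-e)).round(4),'spin',np.degrees(r[2]-yaw).round(2))
E
python3 -c "
from h import *
go(.6133,-.137,.224)"
```

```text
time_s: 1.1
ee_pos: [0.4424, 0.1064, 0.2241]
eef_rot: [-1.57, 0.001, 1.446]
force: [-1.2, 0.6, -0.4]
grip_width: 0.0939
t 1.1 tcp [0.4424 0.1064 0.2241] [-1.5705e+00  5.0000e-04  1.4459e+00] F [-1.2  0.6 -0.4] w 0.0939
shift xyz [-2.202e-01  2.000e-04 -1.999e-01] spin -0.28
```

```bash
python3 -m handwheel '[{"fingers":1,"x":-0.035,"y":0,"z":-0.032,"spin":-0.3},{"fingers":1,"x":-0.07,"y":0,"z":-0.064,"spin":-0.3},{"fingers":1,"x":-0.105,"y":0,"z":-0.096,"spin":-0.3},{"fingers":1,"x":-0.14,"y":0,"z":-0.128,"spin":-0.3},{"fingers":1,"x":-0.17,"y":0,"z":-0.155,"spin":-0.3},{"fingers":1,"x":-0.195,"y":0,"z":-0.178,"spin":-0.3},{"fingers":1,"x":-0.212,"y":0,"z":-0.193,"spin":-0.3},{"fingers":1,"x":-0.22,"y":0,"z":-0.2,"spin":-0.3},{"fingers":1,"x":-0.22,"y":0,"z":-0.2,"spin":-0.3},{"fingers":1,"x":-0.22,"y":0,"z":-0.2,"spin":-0.3}]'
python3 - <<'E'
from h import *
go(.6133,-.137,.076); snap('wrist','w1')
W=cloud('w1'); z=W[...,2]; q=W[(z>.118)&(z<.135)&(abs(W[...,0]-.613)<.04)&(abs(W[...,1]+.137)<.04)]
print(len(q), (q.min(0)+q.max(0))/2, np.ptp(q,0)) if len(q) else 0
E
```

```text
time_s: 2.1
ee_pos: [0.6129, -0.1319, 0.2244]
eef_rot: [-1.57, -0.0, 1.456]
force: [0.3, -0.1, 0.3]
grip_width: 0.094
t 2.1 tcp [ 0.6129 -0.1319  0.2244] [-1.5704e+00 -3.0000e-04  1.4561e+00] F [ 0.3 -0.1  0.3] w 0.094
shift xyz [-0.0051  0.1484 -0.0011] spin 0.3
940 [ 0.6141047  -0.13763954  0.12228895] [0.02697309 0.02690003 0.00835375]
```

View pics/w1.png

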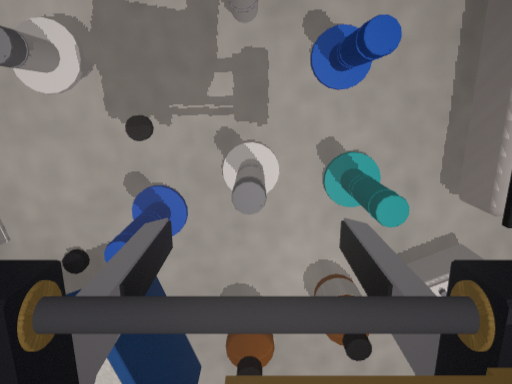

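The wrist view shows the flanged white barrel at about (250,175), centred between the fingers. I'll descend on it.

```bash
python3 -m handwheel '[{"fingers":1,"x":-0.002,"y":0.02,"z":-0.002,"spin":0},{"fingers":1,"x":-0.005,"y":0.05,"z":-0.002,"spin":0},{"fingers":1,"x":-0.005,"y":0.08,"z":-0.002,"spin":0},{"fingers":1,"x":-0.005,"y":0.105,"z":-0.002,"spin":0},{"fingers":1,"x":-0.005,"y":0.125,"z":-0.002,"spin":0},{"fingers":1,"x":-0.005,"y":0.14,"z":-0.002,"spin":0},{"fingers":1,"x":-0.005,"y":0.148,"z":-0.002,"spin":0},{"fingers":1,"x":-0.005,"y":0.148,"z":-0.002,"spin":0},{"fingers":1,"x":-0.005,"y":0.148,"z":-0.002,"spin":0},{"fingers":1,"x":-0.005,"y":0.148,"z":-0.002,"spin":0}]' 
python3 -c "
from h import *
go(.614,-.1376,.076)"
```

```text
time_s: 3.15
ee_pos: [0.6151, -0.1384, 0.0776]
eef_rot: [-1.572, 0.0, 1.455]
force: [0.4, 0.1, 0.3]
grip_width: 0.0939
t 3.15 tcp [ 0.6151 -0.1384  0.0776] [-1.5725e+00  3.0000e-04  1.4554e+00] F [0.4 0.1 0.3] w 0.0939
shift xyz [0.0006 0.0016 0.0012] spin 0.26
```

Aligned to about 1 mm, so I'll close at 30 N.

```bash
python3 -m handwheel '[{"fingers":0,"x":0,"y":0,"z":0,"spin":0},{"fingers":-0.2,"x":0,"y":0,"z":0,"spin":0},{"fingers":-0.4,"x":0,"y":0,"z":0,"spin":0},{"fingers":-1,"x":0,"y":0,"z":0,"spin":0},{"fingers":-1,"x":0,"y":0,"z":0,"spin":0},{"fingers":-1,"x":0,"y":0,"z":0,"spin":0},{"fingers":-1,"x":0,"y":0,"z":0,"spin":0},{"fingers":-1,"x":0,"y":0,"z":0,"spin":0},{"fingers":-1,"x":0,"y":0,"z":0,"spin":0},{"fingers":-1,"x":0,"y":0,"z":0,"spin":0}]' 30
python3 -m handwheel '[{"fingers":-1,"x":0,"y":-0.01,"z":0,"spin":0},{"fingers":-1,"x":0,"y":-0.03,"z":0,"spin":0},{"fingers":-1,"x":0,"y":-0.055,"z":0,"spin":0},{"fingers":-1,"x":0,"y":-0.08,"z":0,"spin":0},{"fingers":-1,"x":0,"y":-0.11,"z":0,"spin":0},{"fingers":-1,"x":0,"y":-0.14,"z":0,"spin":0},{"fingers":-1,"x":0,"y":-0.165,"z":0,"spin":0},{"fingers":-1,"x":0,"y":-0.18,"z":0,"spin":0},{"fingers":-1,"x":0,"y":-0.19,"z":0,"spin":0},{"fingers":-1,"x":0,"y":-0.19,"z":0,"spin":0}]' 30
python3 -c "
from h import *
go(.5194,.2296,.267)"
```

```text
time_s: 4.15
ee_pos: [0.6146, -0.1382, 0.0763]
eef_rot: [-1.571, -0.0, 1.455]
force: [0.3, -1.0, -1.2]
grip_width: 0.0278
time_s: 5.15
ee_pos: [0.6149, -0.1383, 0.268]
eef_rot: [-1.573, 0.0, 1.455]
force: [0.0, -1.0, -0.8]
grip_width: 0.0278
t 5.15 tcp [ 0.6149 -0.1383  0.268 ] [-1.5729e+00  3.0000e-04  1.4553e+00] F [ 0.  -1.  -0.8] w 0.0278
shift xyz [0.3545 0.0006 0.1372] spin 0.25
```

```bash
python3 -m handwheel '[{"fingers":-1,"x":0.018,"y":0,"z":0.007,"spin":0.3},{"fingers":-1,"x":0.05,"y":0,"z":0.02,"spin":0.3},{"fingers":-1,"x":0.09,"y":0,"z":0.035,"spin":0.3},{"fingers":-1,"x":0.135,"y":0,"z":0.052,"spin":0.3},{"fingers":-1,"x":0.18,"y":0,"z":0.07,"spin":0.3},{"fingers":-1,"x":0.225,"y":0,"z":0.087,"spin":0.3},{"fingers":-1,"x":0.27,"y":0,"z":0.104,"spin":0.3},{"fingers":-1,"x":0.31,"y":0,"z":0.12,"spin":0.3},{"fingers":-1,"x":0.34,"y":0,"z":0.132,"spin":0.3},{"fingers":-1,"x":0.352,"y":0,"z":0.137,"spin":0.3}]' 
python3 -m handwheel '[{"fingers":-1,"x":0,"y":0,"z":0,"spin":0},{"fingers":-1,"x":0,"y":0,"z":0,"spin":0},{"fingers":-1,"x":0,"y":0,"z":0,"spin":0},{"fingers":-1,"x":0,"y":0.01,"z":0,"spin":0},{"fingers":-1,"x":0,"y":0.02,"z":0,"spin":0},{"fingers":-1,"x":0,"y":0.03,"z":0,"spin":0},{"fingers":-1,"x":0,"y":0.04,"z":0,"spin":0},{"fingers":-1,"x":0,"y":0.05,"z":0,"spin":0},{"fingers":-1,"x":0,"y":0.05,"z":0,"spin":0},{"fingers":-1,"x":0,"y":0.05,"z":0,"spin":0}]' 
python3 - <<'E'
from h import *
go(.5194,.2296,.173); snap('top','t2'); snap('wrist','w2')
a=cv2.imread('pics/t2.png')[90:250,40:210]; b=cv2.imread('pics/w2.png')
cv2.imwrite('pics/c2.png',np.hstack([cv2.resize(a,(408,384)),cv2.resize(b,(392,384))]))
E
```

```text
time_s: 6.15
ee_pos: [0.5179, 0.2295, 0.2655]
eef_rot: [-1.569, 0.0, 1.453]
force: [-0.3, 0.0, -1.1]
grip_width: 0.0276
time_s: 7.15
ee_pos: [0.5191, 0.2272, 0.2164]
eef_rot: [-1.571, 0.0, 1.45]
force: [0.3, 0.8, -0.8]
grip_width: 0.0276
t 7.15 tcp [0.5191 0.2272 0.2164] [-1.5707  0.      1.4501] F [ 0.3  0.8 -0.8] w 0.0276
shift xyz [0.0024 0.0434 0.    ] spin -0.04
```

View pics/c2.png

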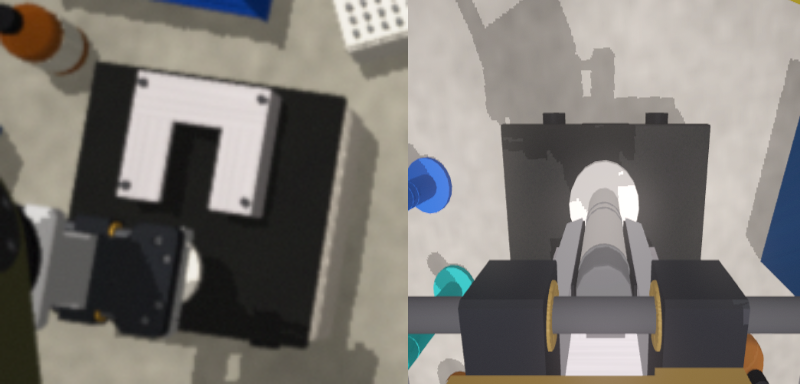

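The barrel hangs upright in front of the slot, with its flange over the deck. I'll lower it to about 5 mm above the deck.

```bash
python3 -m handwheel '[{"fingers":-1,"x":0.001,"y":0.01,"z":0,"spin":0},{"fingers":-1,"x":0.002,"y":0.02,"z":0,"spin":0},{"fingers":-1,"x":0.002,"y":0.03,"z":0,"spin":0},{"fingers":-1,"x":0.002,"y":0.037,"z":0,"spin":0},{"fingers":-1,"x":0.002,"y":0.042,"z":0,"spin":0},{"fingers":-1,"x":0.002,"y":0.045,"z":0,"spin":0},{"fingers":-1,"x":0.002,"y":0.047,"z":0,"spin":0},{"fingers":-1,"x":0.002,"y":0.047,"z":0,"spin":0},{"fingers":-1,"x":0.002,"y":0.047,"z":0,"spin":0},{"fingers":-1,"x":0.002,"y":0.047,"z":0,"spin":0}]' 
python3 - <<'E'
from h import *
go(.6237,.2170,.169); snap('wrist','w3')
W=cloud('w3'); p=np.load('pics/w3.npz')['p'].astype(int); z=W[...,2]
q=W[(z>.094)&(z<.108)&(np.hypot(W[...,0]-.52,W[...,1]-.229)<.05)&(p.min(-1)>110)]
print('flange',len(q),(q.min(0)+q.max(0))/2,np.ptp(q,0),np.median(q[:,2]))
A=np.c_[q,np.ones(len(q))]; print(np.linalg.lstsq(np.c_[q[:,:2],np.ones(len(q))],q[:,2],rcond=None)[0])
E
```

```text
time_s: 8.25
ee_pos: [0.5194, 0.2292, 0.1697]
eef_rot: [-1.571, -0.0, 1.45]
force: [0.9, -0.7, -1.9]
grip_width: 0.028
t 8.25 tcp [0.5194 0.2292 0.1697] [-1.5713e+00 -2.0000e-04  1.4501e+00] F [ 0.9 -0.7 -1.9] w 0.028
shift xyz [ 0.0005  0.0008 -0.105 ] spin -0.05
flange 3400 [0.51094559 0.22933475 0.10116709] [0.04703959 0.06306581 0.01361356] 0.10065779662504074
[ 0.01345311 -0.00242254  0.09441053]
```

The flange is level, centred on the slot line and 5 mm off the deck. Sliding it in.

```bash
python3 -m handwheel '[{"fingers":-1,"x":0,"y":0,"z":-0.006,"spin":0},{"fingers":-1,"x":0,"y":0,"z":-0.014,"spin":0},{"fingers":-1,"x":0,"y":0,"z":-0.022,"spin":0},{"fingers":-1,"x":0,"y":0,"z":-0.03,"spin":0},{"fingers":-1,"x":0,"y":0,"z":-0.038,"spin":0},{"fingers":-1,"x":0,"y":0,"z":-0.045,"spin":0},{"fingers":-1,"x":0,"y":0,"z":-0.051,"spin":0},{"fingers":-1,"x":0,"y":0,"z":-0.053,"spin":0},{"fingers":-1,"x":0,"y":0,"z":-0.053,"spin":0},{"fingers":-1,"x":0,"y":0,"z":-0.053,"spin":0}]' 
python3 -c "
from h import *
go(.6207,.2174,.169)"
```

```text
time_s: 9.3
ee_pos: [0.5718, 0.2228, 0.1694]
eef_rot: [-1.571, 0.0, 1.45]
force: [0.0, 0.9, -0.3]
grip_width: 0.0276
t 9.3 tcp [0.5718 0.2228 0.1694] [-1.5707  0.      1.4502] F [ 0.   0.9 -0.3] w 0.0276
shift xyz [ 0.0005  0.0004 -0.0492] spin -0.04
```

```bash
python3 -m handwheel '[{"fingers":-1,"x":0,"y":0,"z":-0.006,"spin":0},{"fingers":-1,"x":0,"y":0,"z":-0.014,"spin":0},{"fingers":-1,"x":0,"y":0,"z":-0.022,"spin":0},{"fingers":-1,"x":0,"y":0,"z":-0.03,"spin":0},{"fingers":-1,"x":0,"y":0,"z":-0.038,"spin":0},{"fingers":-1,"x":0,"y":0,"z":-0.044,"spin":0},{"fingers":-1,"x":0,"y":0,"z":-0.048,"spin":0},{"fingers":-1,"x":0,"y":0,"z":-0.049,"spin":0},{"fingers":-1,"x":0,"y":0,"z":-0.049,"spin":0},{"fingers":-1,"x":0,"y":0,"z":-0.049,"spin":0}]' 
python3 - <<'E'
from h import *
go(.6207,.2174,.1643); snap('wrist','w4'); snap('scene','s4')
a=cv2.imread('pics/s4.png')[60:220,220:400]
cv2.imwrite('pics/c4.png',np.hstack([cv2.resize(a,(432,384)),cv2.resize(cv2.imread('pics/w4.png'),(368,384))]))
E
```

```text
time_s: 10.3
ee_pos: [0.6204, 0.217, 0.1695]
eef_rot: [-1.571, 0.0, 1.45]
force: [0.4, -0.1, -1.0]
grip_width: 0.0276
t 10.3 tcp [0.6204 0.217  0.1695] [-1.5708  0.      1.4502] F [ 0.4 -0.1 -1. ] w 0.0276
shift xyz [ 0.0005  0.0052 -0.0002] spin -0.04
```

View pics/c4.png

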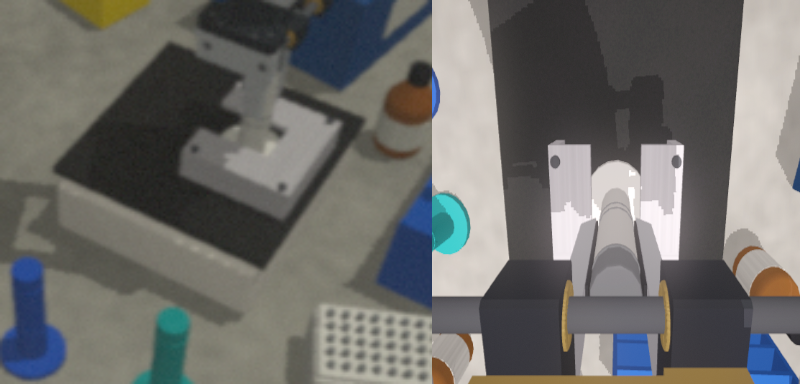

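The barrel stands in the slot, centred between the plate's arms, with its flange beneath the plate. I'll lower it onto the deck.

```bash
python3 -m handwheel '[{"fingers":-1,"x":0,"y":0.001,"z":0,"spin":0},{"fingers":-1,"x":0,"y":0.002,"z":0,"spin":0},{"fingers":-1,"x":0,"y":0.003,"z":0,"spin":0},{"fingers":-1,"x":0,"y":0.004,"z":0,"spin":0},{"fingers":-1,"x":0,"y":0.005,"z":0,"spin":0},{"fingers":-1,"x":0,"y":0.0055,"z":0,"spin":0},{"fingers":-1,"x":0,"y":0.0055,"z":0,"spin":0},{"fingers":-1,"x":0,"y":0.0055,"z":0,"spin":0},{"fingers":-1,"x":0,"y":0.0055,"z":0,"spin":0},{"fingers":-1,"x":0,"y":0.0055,"z":0,"spin":0}]' 
```

```text
time_s: 11.4
ee_pos: [0.6207, 0.2169, 0.1643]
eef_rot: [-1.571, -0.0, 1.45]
force: [-2.5, -0.1, 4.9]
grip_width: 0.0276
```

The upward force rose by about 6 N, which means it is on the deck. Release and retreat straight up.

```bash
python3 -m handwheel '[{"fingers":-0.3,"x":0,"y":0,"z":0,"spin":0},{"fingers":0,"x":0,"y":0,"z":0,"spin":0},{"fingers":0.4,"x":0,"y":0,"z":0,"spin":0},{"fingers":0.7,"x":0,"y":0,"z":0,"spin":0},{"fingers":0.7,"x":0,"y":0,"z":0,"spin":0},{"fingers":0.7,"x":0,"y":0,"z":0,"spin":0},{"fingers":0.7,"x":0,"y":0,"z":0,"spin":0},{"fingers":0.7,"x":0,"y":0,"z":0,"spin":0},{"fingers":0.7,"x":0,"y":0,"z":0,"spin":0},{"fingers":0.7,"x":0,"y":0,"z":0,"spin":0}]' 
python3 -m handwheel '[{"fingers":0.7,"x":0,"y":-0.01,"z":0,"spin":0},{"fingers":0.7,"x":0,"y":-0.03,"z":0,"spin":0},{"fingers":0.7,"x":0,"y":-0.05,"z":0,"spin":0},{"fingers":0.7,"x":0,"y":-0.07,"z":0,"spin":0},{"fingers":0.7,"x":0,"y":-0.09,"z":0,"spin":0},{"fingers":0.7,"x":0,"y":-0.11,"z":0,"spin":0},{"fingers":0.7,"x":0,"y":-0.13,"z":0,"spin":0},{"fingers":0.7,"x":0,"y":-0.14,"z":0,"spin":0},{"fingers":0.7,"x":0,"y":-0.14,"z":0,"spin":0},{"fingers":0.7,"x":0,"y":-0.14,"z":0,"spin":0}]' 
python3 -m handwheel '[{"fingers":0.7,"x":0,"y":0,"z":0.02,"spin":0},{"fingers":0.7,"x":0,"y":0,"z":0.05,"spin":0},{"fingers":0.7,"x":0,"y":0,"z":0.09,"spin":0},{"fingers":0.7,"x":0,"y":0,"z":0.13,"spin":0},{"fingers":0.7,"x":0,"y":0,"z":0.17,"spin":0},{"fingers":0.7,"x":0,"y":0,"z":0.2,"spin":0},{"fingers":0.7,"x":0,"y":0,"z":0.22,"spin":0},{"fingers":0.7,"x":0,"y":0,"z":0.22,"spin":0},{"fingers":0.7,"x":0,"y":0,"z":0.22,"spin":0},{"fingers":0.7,"x":0,"y":0,"z":0.22,"spin":0}]' 
python3 - <<'E'
from h import *
snap('top','t5'); W=cloud('t5'); z=W[...,2]; s=np.array([.6237,.2170]); a=np.radians(-6.87); u=np.array([np.cos(a),np.sin(a)]); v=np.array([-u[1],u[0]])
for n,c,lo,hi in [('foot',s,.2,.23),('collar',(.4806,-.3037),.118,.135),('plain',(.4459,-.124),.118,.135)]:
    q=W[(z>lo)&(z<hi)&(np.hypot(W[...,0]-c[0],W[...,1]-c[1])<.05)]
    m=(q.min(0)+q.max(0))/2 if len(q) else None; print(n,len(q),m,np.median(q[:,2]))
    if n=='foot': print('in seat',(m[:2]-s)@u,(m[:2]-s)@v)
cv2.imwrite('pics/c5.png',cv2.resize(cv2.imread('pics/t5.png')[90:250,40:410],(800,346)))
E
```

```text
time_s: 12.4
ee_pos: [0.6206, 0.2169, 0.1639]
eef_rot: [-1.571, 0.0, 1.45]
force: [-0.1, -0.7, -0.3]
grip_width: 0.0798
time_s: 13.4
ee_pos: [0.6205, 0.2168, 0.3032]
eef_rot: [-1.57, 0.0, 1.45]
force: [0.1, 0.4, -0.7]
grip_width: 0.0801
time_s: 14.4
ee_pos: [0.4028, 0.2432, 0.3034]
eef_rot: [-1.57, 0.001, 1.45]
force: [0.8, 0.9, 0.2]
grip_width: 0.0798
foot 218 [0.61855661 0.21682023 0.20775978] 0.2119184911200217
in seat -0.005084956253696767 -0.0007937156092972322
collar 153 [ 0.4805115  -0.30343968  0.12331442] 0.12382560532652553
plain 151 [ 0.44572134 -0.12411703  0.12313154] 0.12365284539313237
```

View pics/c5.png

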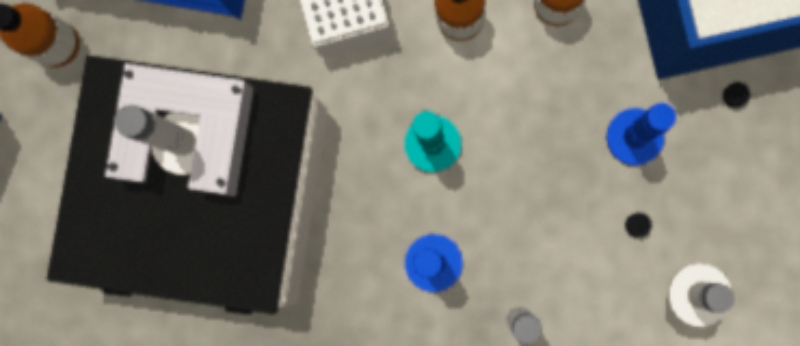

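The barrel stands in the slot with its top at z 0.212 (0.213 expected). It sits 5 mm short of the seat and 1 mm off the centre line, and the other two barrels haven't moved. Handing in.

```bash
python3 -c "
from h import *
print(workorder.hand_in())"
```

```text
the job is handed in; nothing more can be done
None
```

The footed barrel is loaded and the job is handed in, at about 14.5 s of the 38 s allowed. I gripped it by the shaft, lowered it in front of the plate, slid it into the slot about 5 mm above the deck, set it down, released it and backed the arm clear.

- **Footed barrel:** in the last overhead picture its cap is 5 mm short of the seat (18 mm allowed) and 1 mm off the centre line. Its top is at z 0.212 m, against 0.213 m expected for a barrel standing upright on the deck.
- **Other two barrels:** the collared and plain barrels measured within 1 mm of where they started.
- **Robot:** the gripper is open and well clear, with the measured force near zero.

No check failed or disagreed. The hand-in gives no verdict, and I did not measure the tilt after release beyond the cap's position and height.

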